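Shim the rocking stirrer stand

TASK

The stand under the magnetic stirrer rocks because its left-hand foot has lost its rubber pad. Without picking anything up or shifting the stand, push the loose wedge by its heel, thin edge first, under that foot until the stand no longer rocks. Then press down with the fingertips on the corner of the plate above that foot to prove it, and finish while still pressing, with the stand staying level; leave the small things lying round it alone.

Things in the scene. Friction and masses are not known exactly. Their poses are not given: they have to be found in the camera images.
- stand: Loose square aluminium plate, 220 x 220 mm, z = 24 to 32 mm, with a blue-and-white magnetic stirrer fixed on it (top at 94 mm); 1.9 kg in all. Origin on the worktop below the plate's centre, z up. Its corners lie on its own x and y axes, 155 mm out: +y is the corner with the short foot (robot's left, within 0.3 rad), +x the far one. The round stirrer (radius 97 mm) is centred at y = -20 mm
- foot (a point): centre of the underside of the short foot: a bare steel stub 24 mm in diameter, 130 mm along +y from the stand's origin, ending 8 mm above the worktop. The other three feet, 130 mm out on the other half axes, have black pads down to the worktop. Untouched, the stand sits level on those three; 1 to 2 N down on the short-foot corner tips it 0.06 rad onto the short foot
- corner (a point): top of the plate straight above the short foot (small screw head), 130 mm along +y from the stand's origin, 32 mm above the worktop; the place to press; axes as the stand
- wedge: loose black rubber wedge, 110 mm long, 44 mm wide, 90 g. Origin at the centre of its underside, z up, y along its length: thin edge at y = -55 mm (3 mm thick); the ramp rises 1.2 mm per 10 mm, to 15 mm thick at y = +45 mm. It starts left of the short foot, thin edge towards it. Snug, its origin is about 25 mm outside the foot's centre. It is not squeezed out under load
- heel (a point): centre of the back face of the wedge's upright heel (30 mm tall, 44 mm wide, from y = +45 to +55 mm of the wedge): 15 mm above the worktop, 55 mm along +y from the wedge's origin; axes as the wedge. The wedge slides freely at about 1 N; when the foot bears on it the resistance soon passes 4 N, and at 8 to 11 N the whole stand would slide
- timer: white digital timer, 66 x 62 x 18 mm, loose on the robot's side of the wedge's path; origin at the centre of its underside; leave alone
- petri: shut petri dish, 60 mm wide, 13 mm tall, loose on the far side of the wedge's path; origin at the centre of its underside; leave alone
- eraser: small eraser, 46 x 21 x 13 mm, loose on the robot's side of the wedge's path; origin at the centre of its underside; leave alone
There are look-alikes about, which are no part of the job. Several things have the shape of the wedge; the one meant has the colours described above.

How it is judged:
At the end, for the whole second after the job is handed in: Fingers press the plate's corner (over 2 N, within 40 mm of the point above the short foot); the stand is at rest, level within 0.012 rad, within 25 mm of its first place; the short foot bears (over 1 N) on the ramp of the wedge, which lies flat and at rest (contact force between the fingers and stand above 2 N and horizontal distance between the grasp point and corner below 0.04 m and angle between stand's own z axis and vertical below 0.012 rad and contact force between wedge and stand above 1 N and x of foot in the frame of wedge between -0.022 and 0.022 m and y of foot in the frame of wedge between -0.05 and -0.008 m and angle between wedge's own z axis and vertical below 0.05 rad and linear speed of each of stand, wedge below 0.01 m/s and distance of stand from where it was at the start of the episode below 0.025 m); the arm keeps its last pose, push and grip.
It fails at once if the wedge is lifted or tipped up (height (world z) of wedge above 0.012 m or angle between wedge's own z axis and vertical above 0.3 rad).
It fails at once if the stand is lifted or shoved more than 4 cm (distance of stand from where it was at the start of the episode above 0.04 m or angle between stand's own z axis and vertical above 0.15 rad).
It fails at once if the timer, petri dish or eraser is moved more than 2 cm (distance of any of timer, petri, eraser from where it was at the start of the episode above 0.02 m).
It also fails if it takes over 48 s, if anything falls off the work surface, if the arm or the gripper's body presses on something with over 40 N, if the wrist force passes 120 N, or if a joint passes its speed limit or range.

ROBOT

A 6-joint arm with a two-finger parallel gripper is mounted at the origin on a cart in front of the work surface, level with it; the furniture and walls round the work are solid. World frame = base frame: x ahead of the robot, y to its left, z up, the work surface at z = 0. Lengths are in m, angles in rad, forces in N, time in s.
With the tool pointing down it reaches from about 0.35 to 0.85 m from the base axis. Payload 8.1 kg.
Tool frame: the origin (TCP) lies at the very end of the fingers, on their centre line; the grasp point (between the pads) lies 19 mm behind it; z points along the fingers, y is the direction in which the jaws open and shut (so a half turn about z gives the same grasp; the last joint's range is limited). The gripper opens to 93 mm and grips with 3 to 60 N. Pads are 15 mm wide; open, the fingers measure 128 mm over their backs; the gripper's body (75 mm by 188 mm) begins 65 mm behind the grasp point.
Start: joints at [-1.267, 0.13, 1.488, -0, 1.523, -0.085], TCP at [0.227, -0.555, 0.219] pointing down, gripper open.
Joint ranges: [-2.96, 2.96], [-0.89, 2.26], [0.02, 2.5], [-1.34, 4.48], [0, 2.73], [-2.66, 2.66]. Speed limits (rad/s): [2.39, 2.39, 2.79, 3.14, 3.14, 3.14].

INTERFACE

Orientations are given as a rotation vector (axis times angle).
In Python, from plant import read_state, read_camera, close_job gives the robot as it stands.
- The arm moves only by the tool jog_arm, never from a script. Its argument "motion" is one flat list of numbers, 7 for each row, row after row: the opening, from 0 (shut) to 1 (fully open), then the shift along the tool's x, y, z scaled (see below), then the turn, a rotation vector about the tool's x, y, z scaled (see below). A call has 1 to 8 rows; each row is the pose to reach, as a shift and turn from the pose measured when the call began, along the tool's axes at that moment; what a row does not reach only later rows make up. The controller multiplies each number of a shift by 0.5 m and each number of a turn by 90 degrees. A row lasts 1/10 s, in which the tool goes at most 50 mm and 8.59 degrees, less where a joint would pass 70% of its speed; a pose out of reach is approached as far as the arm can. A call with a number of a shift or a turn outside -1 to 1 is refused whole. A call with a gripper value outside its range is refused whole. The fingers move at their own pace and stop on an object; "grip_force" is the grip in N (left out, the last holds). Time passes only in rows, so rows that repeat a pose let the fingers close. It gives the time, the measured TCP pose, the force and the opening at its end, in the units of the state.
- read_state(): the state, without advancing time (a new reading comes with each control period).
- read_camera(name): name is "scene" or "top" or "wrist"; returns a dict with "frame" (420x560x3 uint8, red, green, blue), "vertical_fov" (degrees; the focal length in pixels is half the picture's height over the tangent of half this angle, whatever the lens; pixels are square), "cx", "cy" (the principal point, pixels), "dist_coeffs" ([k1, k2, p1, p2, k3] as OpenCV has them; the pictures are not rectified), "world_from_camera" (4x4, takes a point from camera to world coordinates); the wrist camera has in their place "hand_eye" (4x4, takes a point from camera to tool coordinates, whose origin is the TCP and whose axes are the flange's). Camera axes: x right, y down, z forward; pixel columns grow to the right and rows downward; lengths in m; the calibration is good to about 2 mm. A picture is of the moment at which its call begins: read the wrist's pose just before it. There is no depth.
- close_job(): hands the job in, once; it reports no verdict.
The state is a dict: "t": time; "q": joint angles; "dq": joint speeds; "joint_torque": joint torques, N m; "tool_pos": TCP position; "orientation": TCP orientation; "force": force on the tool from outside, world axes, zero at the start; "wrist_torque": the same for the moment, N m; "opening": finger opening in m.
Only numpy, scipy, OpenCV 4.12 (cv2) and the standard library are available. Lean on these libraries where they do the work, as an engineer would, in place of code of your own. Each camera call takes 0.05 s, during which the arm holds its last target.

## Working session

There is one attempt and no reset: what is moved stays moved. The work goes in short steps, Python scripts to look and compute and a tool call to move; the robot and the scene stay as the last step left them, time stands still between calls to the robot, and variables do not carry over. Pictures are saved under pics/ and viewed, and the job is handed in when it is done.

Besides the shell and the picture viewer there is one more tool, called by a JSON object that holds its "fn" and its "kwargs", one argument or row to a line. jog_arm: Moves the arm, as the interface text tells. Its arguments: {"type":"object","properties":{"motion":{"type":"array","items":{"type":"number"}},"grip_force":{"type":"number"}},"required":["motion"]}

```bash
mkdir -p pics; cat > h.py <<'E'
import numpy as np,cv2
from plant import read_state,read_camera
from scipy.spatial.transform import Rotation as R
def shot(n,f):
    s=read_state();c=read_camera(n)
    cv2.imwrite('pics/'+f+'.png',c['frame'][:,:,::-1])
    K={k:np.array(v) for k,v in c.items()}
    if n=='wrist':
        T=np.eye(4);T[:3,:3]=R.from_rotvec(s['orientation']).as_matrix();T[:3,3]=s['tool_pos'];K['world_from_camera']=T@K['hand_eye']
    np.savez('pics/'+f+'.npz',**K)
def KM(c):
    f=210/np.tan(np.radians(float(c['vertical_fov']))/2)
    return np.array([[f,0,float(c['cx'])],[0,f,float(c['cy'])],[0,0,1]])
def px2w(f,pts,z):
    c=np.load('pics/'+f+'.npz')
    u=cv2.undistortPoints(np.array(pts,float).reshape(-1,1,2),KM(c),c['dist_coeffs']).reshape(-1,2)
    T=c['world_from_camera'];d=np.c_[u,np.ones(len(u))]@T[:3,:3].T
    o=T[:3,3];z=np.broadcast_to(z,len(u))
    return o+d*((z-o[2])/d[:,2])[:,None]
def w2px(f,P):
    c=np.load('pics/'+f+'.npz');T=np.linalg.inv(c['world_from_camera'])
    return cv2.projectPoints(np.array(P,float).reshape(-1,1,3),cv2.Rodrigues(T[:3,:3])[0],T[:3,3],KM(c),c['dist_coeffs'])[0].reshape(-1,2)
def crop(f,o,x0,y0,x1,y1,k):
    im=cv2.imread('pics/'+f+'.png')[y0:y1,x0:x1]
    cv2.imwrite('pics/'+o+'.png',cv2.resize(im,None,fx=k,fy=k,interpolation=cv2.INTER_CUBIC))
E
python3 - <<'E'
from h import *
shot('top','top0');shot('scene','sc0');s=read_state()
print({k:np.round(v,3) for k,v in s.items()})
E
```

```text
{'t': np.float64(0.1), 'q': array([-1.267,  0.131,  1.489,  0.   ,  1.523, -0.085]), 'dq': array([-0.002, -0.001, -0.002, -0.   , -0.   ,  0.001]), 'joint_torque': array([ 2.0000e-03, -5.6134e+01, -4.9310e+01,  7.7000e-02,  2.9000e-02,
       -0.0000e+00]), 'tool_pos': array([ 0.227, -0.555,  0.218]), 'orientation': array([-3.081, -0.607,  0.   ]), 'force': array([-0.022, -0.236, -0.104]), 'wrist_torque': array([ 0.013, -0.011,  0.007]), 'opening': np.float64(0.093)}
```

View pics/top0.png

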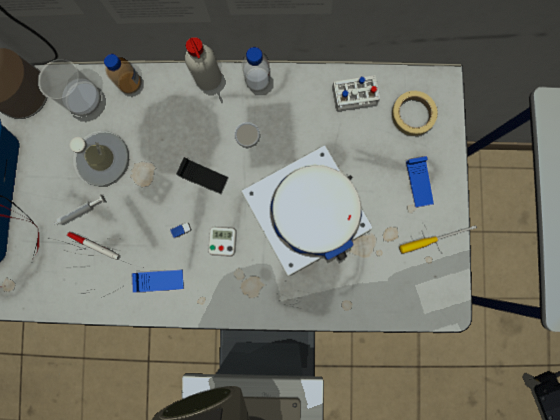

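View pics/sc0.png

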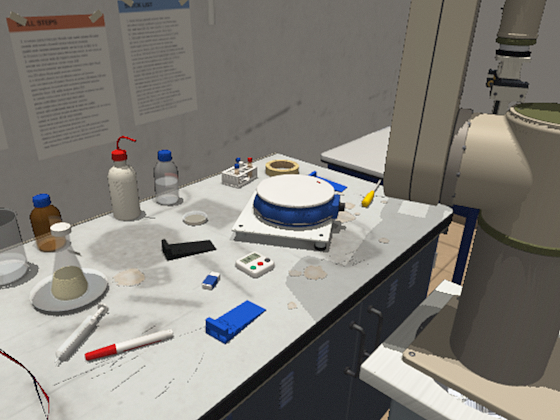

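Wedge-shaped candidates in the top view are black (203,175), blue (158,281) and blue (420,181). The black one matches the description. I'll check it in a close crop.

```bash
python3 - <<'E'
from h import *
crop('top0','c1',165,110,305,215,5.5)
crop('top0','c2',235,140,380,280,4.2)
c=np.load('pics/top0.npz');print(c['world_from_camera'][:3,3],KM(c)[0,0])
E
```

```text
[ 0.41103668 -0.07927143  1.01063952] 438.5060432008744
```

View pics/c1.png

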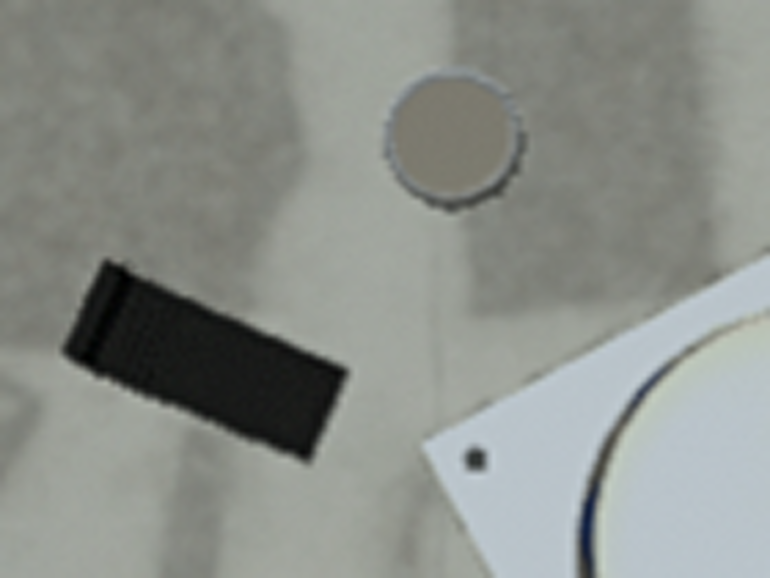

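View pics/c2.png

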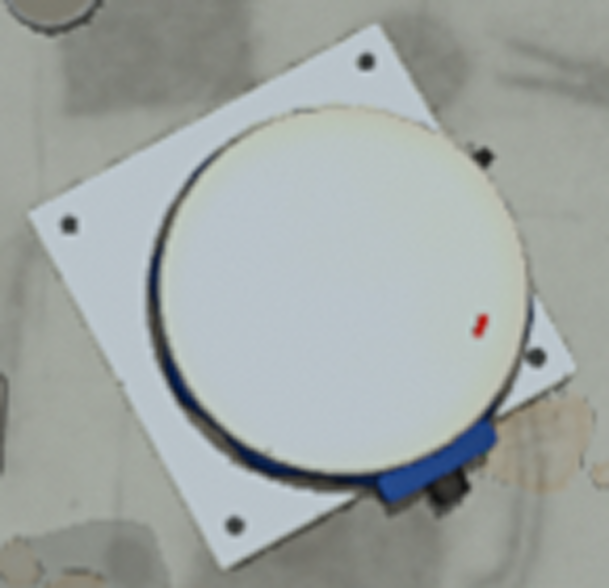

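The crop shows a black wedge. Its heel is at upper left (crop 64–108, 260–352) and its thin edge (349,371)-(309,463) points at the stand's left corner, with the screw at (475,459).

```bash
python3 - <<'E'
from h import *
def u(p,k,o): return (np.array(p,float)+.5)/k-.5+np.array(o)
S=px2w('top0',u([[69,225],[367,62],[536,357],[235,525]],4.2,(235,140)),.033)[:,:2]
print('screws L,F,R,N',S.round(4)); 
print(np.linalg.norm(S[0]-S[2]),np.linalg.norm(S[1]-S[3]))
o=S.mean(0);y=(S[0]-S[2]);y/=np.linalg.norm(y);x=(S[1]-S[3]);x/=np.linalg.norm(x)
a=np.arctan2(y[1],y[0])-np.pi/2;b=np.arctan2(x[1],x[0]);print('o',o,a,b)
W=px2w('top0',u([[108,260],[64,352],[349,371],[309,463]],5.5,(165,110)),[.03,.03,.003,.003])[:,:2]
h=W[:2].mean(0);t=W[2:].mean(0);d=h-t;print('W',W.round(4),'len',np.linalg.norm(d),'yaw',np.arctan2(d[1],d[0])-np.pi/2,'orig',(h+t)/2,h)
print('widths',np.linalg.norm(W[0]-W[1]),np.linalg.norm(W[2]-W[3]))
P=px2w('top0',[[247,135],[222.5,241],[180,230]],[.013,.018,.013]);print(P.round(3))
f=S[0];dd=f-(h+t)/2;print('foot',f,'dir to foot',np.arctan2(dd[1],dd[0])-(-np.pi/2),np.linalg.norm(dd))
E
```

```text
screws L,F,R,N [[ 0.5649  0.0083]
 [ 0.6568 -0.1515]
 [ 0.4973 -0.2423]
 [ 0.4062 -0.0832]]
0.25953642520826453 0.25979169761415394
o [ 0.53131885 -0.11716456] -0.2634763254446626 -0.26591573082954434
W [[0.6482 0.1654]
 [0.6087 0.1822]
 [0.6072 0.066 ]
 [0.5673 0.0818]] len 0.10803111750254478 yaw -0.3912697208596523 orig [0.60788827 0.12386012] [0.62848778 0.17379348]
widths 0.04289624835106596 0.042905953301005696
[[0.706 0.023 0.013]
 [0.457 0.072 0.018]
 [0.48  0.172 0.013]]
foot [0.56492513 0.00831532] dir to foot -0.3559895116940237 0.12327380445443714
```

```bash
cat >> h.py <<'E'
def Rdown(ang): # tool y along world heading ang, z down
    y=np.array([np.cos(ang),np.sin(ang),0]);z=np.array([0,0,-1.]);return np.c_[np.cross(y,z),y,z]
def row(p,Rt):
    s=read_state();R0=R.from_rotvec(s['orientation']).as_matrix()
    d=R0.T@(np.array(p)-s['tool_pos'])/.5
    w=R.from_matrix(R0.T@Rt).as_rotvec()/(np.pi/2)
    print('pos',s['tool_pos'].round(4),'f',s['force'].round(2),'t',s['t'],'op',round(float(s['opening']),4));print('row',np.r_[d,w].round(4))
E
python3 - <<'E'
from h import *
a=-.391
print(R.from_rotvec(read_state()['orientation']).as_matrix().round(3))
for ang in (a,a+np.pi): row([.641,.204,.2],Rdown(ang))
E
```

```text
[[ 0.925  0.379 -0.   ]
 [ 0.379 -0.925  0.002]
 [ 0.    -0.002 -1.   ]]
pos [ 0.2273 -0.5547  0.2177] f [-0.02 -0.24 -0.1 ] t 0.1 op 0.0929
row [ 1.3408e+00 -1.0905e+00  3.7400e-02 -9.0000e-04 -5.0000e-04 -5.0360e-01]
pos [ 0.2273 -0.5547  0.2177] f [-0.02 -0.24 -0.1 ] t 0.1 op 0.0929
row [ 1.3408e+00 -1.0905e+00  3.7400e-02 -6.0000e-04  1.2000e-03  1.4964e+00]
```

{"fn": "jog_arm", "kwargs": {
  "motion": [0,0.67,-0.545,0,0,0,-0.5,0,0.67,-0.545,0,0,0,-0.5,0,0.67,-0.545,0,0,0,-0.5,0,0.67,-0.545,0,0,0,-0.5,0,0.67,-0.545,0,0,0,-0.5,0,0.67,-0.545,0,0,0,-0.5,0,0.67,-0.545,0,0,0,-0.5,0,0.67,-0.545,0,0,0,-0.5],
  "grip_force": 20
}}

```text
t: 0.9
tool_pos: [0.419, -0.2019, 0.218]
orientation: [-2.614, -1.739, -0.001]
force: [1.3, -0.1, -0.3]
opening: 0.0334
```

```bash
python3 - <<'E'
from h import *
row([.641,.204,.2],Rdown(-.391))
E
```

```text
pos [ 0.419  -0.2019  0.218 ] f [ 1.29 -0.1  -0.31] t 0.9 op 0.0334
row [ 9.202e-01  9.590e-02  3.700e-02 -8.000e-04 -8.000e-04 -3.700e-03]
```

{"fn": "jog_arm", "kwargs": {
  "motion": [0,0.92,0.096,0.037,0,0,-0.0037,0,0.92,0.096,0.037,0,0,-0.0037,0,0.92,0.096,0.037,0,0,-0.0037,0,0.92,0.096,0.037,0,0,-0.0037,0,0.92,0.096,0.037,0,0,-0.0037,0,0.92,0.096,0.037,0,0,-0.0037,0,0.92,0.096,0.037,0,0,-0.0037,0,0.92,0.096,0.037,0,0,-0.0037]
}}

```text
t: 1.7
tool_pos: [0.6104, 0.1491, 0.202]
orientation: [-2.609, -1.747, 0.0]
force: [0.4, -0.8, 0.8]
opening: 0.0006
```

```bash
python3 - <<'E'
from h import *
row([.641,.204,.2],Rdown(-.391))
E
```

```text
pos [0.6104 0.1491 0.202 ] f [ 0.35 -0.79  0.79] t 1.7 op 0.0006
row [ 1.248e-01  1.470e-02  4.000e-03 -1.000e-03 -6.000e-04  1.000e-04]
```

{"fn": "jog_arm", "kwargs": {
  "motion": [0,0.125,0.0147,0.004,0,0,0,0,0.125,0.0147,0.004,0,0,0,0,0.125,0.0147,0.004,0,0,0,0,0.125,0.0147,0.004,0,0,0]
}}

```text
t: 2.1
tool_pos: [0.6405, 0.2037, 0.1992]
orientation: [-2.608, -1.747, 0.003]
force: [0.9, -0.3, 0.2]
opening: 0.0009
```

```bash
python3 - <<'E'
from h import *
row([.641,.204,.008],Rdown(-.391))
shot('wrist','w1')
crop('w1','w1c',0,0,560,420,1.4)
E
```

```text
pos [0.6405 0.2037 0.1992] f [ 0.95 -0.25  0.17] t 2.1 op 0.0009
row [ 1.000e-03  1.700e-03  3.824e-01 -1.700e-03  3.000e-04  5.000e-04]
```

View pics/w1c.png

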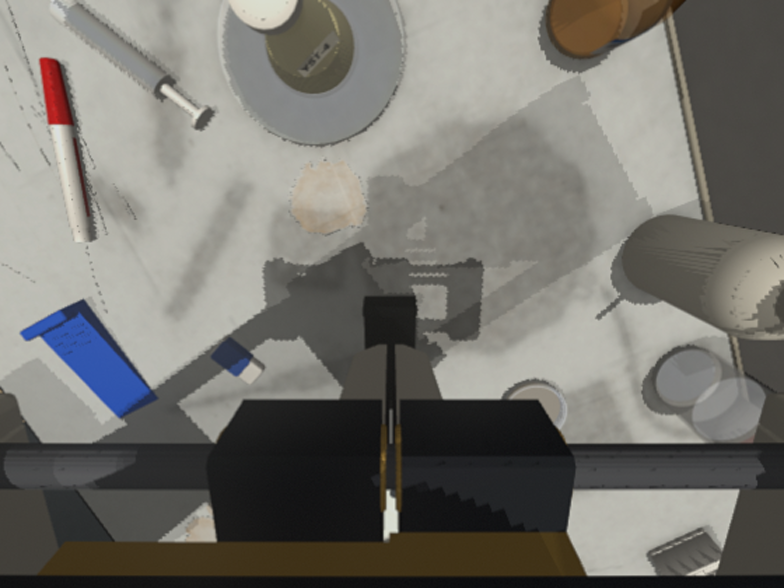

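```bash
python3 - <<'E'
from h import *
s=read_state()
print(w2px('w1',[s['tool_pos'],[.641,.204,0],[.641,.204,.03]])*1.4)
W=px2w('w1',np.array([[365,297],[417,297],[415,342],[365,342]])/1.4,[.03,.03,.0,.0]);print(W)
c=np.load('pics/w1.npz');print(c['world_from_camera'].round(3))
h=np.array([[.6482,.1654,.03],[.6087,.1822,.03]]);print(w2px('w1',h)*1.4)
E
```

```text
[[391.9812001  365.54871287]
 [392.13136779 260.41352667]
 [392.13653178 268.59057713]]
[[0.61211137 0.19070006 0.03      ]
 [0.65052279 0.17493077 0.03      ]
 [0.63161073 0.12708911 0.        ]
 [0.59008481 0.14411533 0.        ]]
[[ 0.925 -0.364 -0.113  0.671]
 [-0.381 -0.886 -0.265  0.278]
 [-0.004  0.288 -0.958  0.366]
 [ 0.     0.     0.     1.   ]]
[[418.63172586 308.52377569]
 [365.29192392 307.88161517]]
```

{"fn": "jog_arm", "kwargs": {
  "motion": [0,0.001,0.0017,0.1,-0.0017,0,0,0,0.001,0.0017,0.2,-0.0017,0,0,0,0.001,0.0017,0.28,-0.0017,0,0,0,0.001,0.0017,0.33,-0.0017,0,0,0,0.001,0.0017,0.36,-0.0017,0,0,0,0.001,0.0017,0.38,-0.0017,0,0,0,0.001,0.0017,0.381,-0.0017,0,0]
}}

```text
t: 2.85
tool_pos: [0.641, 0.2027, 0.009]
orientation: [2.611, 1.746, -0.0]
force: [-0.5, 1.2, -0.4]
opening: 0.0002
```

```bash
python3 - <<'E'
from h import *
a=-.391;yw=np.array([-np.sin(a),np.cos(a),0])
f=np.array([.565,.0083,0])
p=np.array([.6285,.1738,.008])
# line from heel along wedge -y; snug when origin.y such that foot y=-25
o=np.array([.6079,.1239,0])
rel=(f-o); print('foot in wedge x,y', rel@[np.cos(a),np.sin(a),0], rel@yw)
row(p,Rdown(a)); shot('wrist','w2'); shot('top','t2')
crop('t2','t2c',165,110,305,215,5.5)
E
```

```text
foot in wedge x,y 0.004394409534557832 -0.1232252375321005
pos [0.641  0.2027 0.009 ] f [-0.54  1.16 -0.42] t 2.85 op 0.0002
row [-0.0629 -0.0011  0.002   0.0001  0.0002 -0.0007]
```

View pics/w2.png

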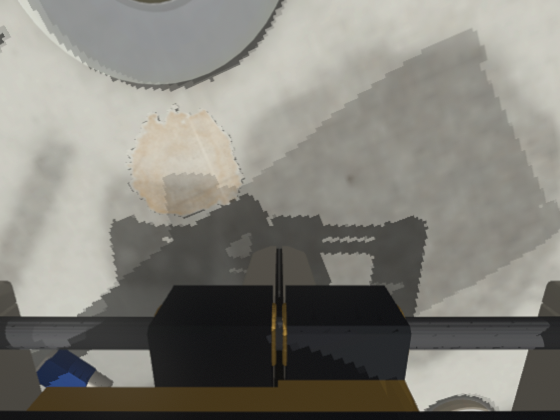

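View pics/t2c.png

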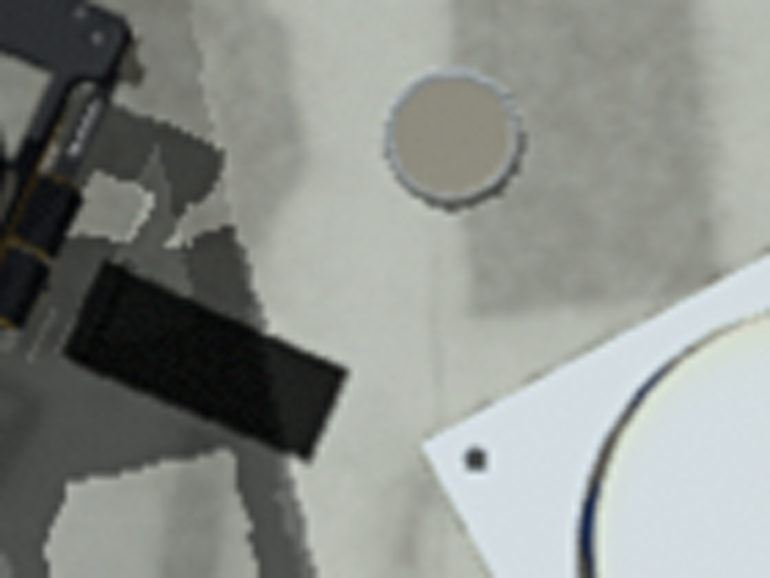

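{"fn": "jog_arm", "kwargs": {
  "motion": [0,-0.03,-0.001,0.002,0,0,0,0,-0.05,-0.001,0.002,0,0,0,0,-0.07,-0.001,0.002,0,0,0,0,-0.09,-0.001,0.002,0,0,0,0,-0.11,-0.001,0.002,0,0,0,0,-0.13,-0.001,0.002,0,0,0,0,-0.145,-0.001,0.002,0,0,0,0,-0.145,-0.001,0.002,0,0,0]
}}

```text
t: 3.75
tool_pos: [0.6137, 0.1353, 0.0096]
orientation: [2.611, 1.745, 0.003]
force: [1.1, 0.3, 0.0]
opening: 0.0001
```

```bash
python3 - <<'E'
from h import *
shot('top','t3')
crop('t3','t3c',165,110,305,215,5.5)
a=-.391;yw=np.array([-np.sin(a),np.cos(a),0]);s=read_state();print(s['force'],s['tool_pos'],(s['tool_pos']-[.565,.0083,0])@yw,(s['tool_pos']-[.565,.0083,0])@[np.cos(a),np.sin(a),0])
E
```

```text
[ 1.2236474  -0.60312094 -0.94554206] [0.61386282 0.13587013 0.00960769] 0.1365644728983301 -0.003443588853542542
```

View pics/t3c.png

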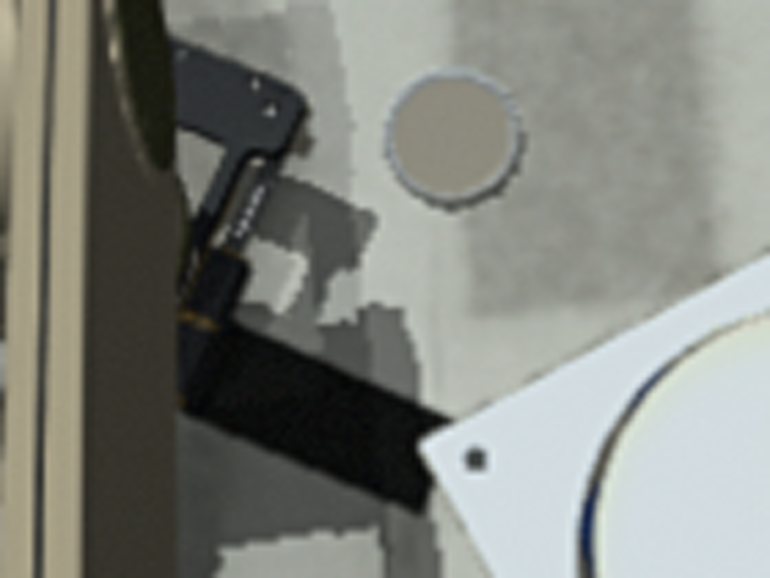

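The wedge is sliding straight, its tip at the plate corner (420–450, 420–510), with the screw at (475,459) near its centre line. I'll continue.

{"fn": "jog_arm", "kwargs": {
  "motion": [0,-0.015,0,0.003,0,0,0,0,-0.03,0,0.003,0,0,0,0,-0.045,0,0.003,0,0,0,0,-0.06,0,0.003,0,0,0,0,-0.07,0,0.003,0,0,0,0,-0.076,0,0.003,0,0,0,0,-0.076,0,0.003,0,0,0]
}}

```text
t: 4.5
tool_pos: [0.5993, 0.1003, 0.0081]
orientation: [2.611, 1.744, 0.003]
force: [-0.1, 0.3, -1.0]
opening: 0.0007
```

```bash
cat >> h.py <<'E'
def rep():
    a=-.391;yw=np.array([-np.sin(a),np.cos(a),0]);s=read_state();d=s['tool_pos']-[.565,.0083,0];print('t',s['t'],'F along push',-s['force']@-yw,'f',s['force'].round(2),s['tool_pos'].round(4),'dist',d@yw,'lat',d@[np.cos(a),np.sin(a),0])
E
python3 -c "
from h import *
rep()"
```

```text
t 4.5 F along push 0.21138457785291387 f [-0.12  0.28 -1.03] [0.5993 0.1003 0.0081] dist 0.0981258383587898 lat -0.0033880379534843574
```

{"fn": "jog_arm", "kwargs": {
  "motion": [0,-0.004,0,0,0,0,0,0,-0.008,0,0,0,0,0,0,-0.012,0,0,0,0,0,0,-0.012,0,0,0,0,0]
}}

```text
t: 4.9
tool_pos: [0.5969, 0.0946, 0.0081]
orientation: [2.611, 1.744, 0.003]
force: [-0.3, -0.1, -0.7]
opening: 0.0004
```

```bash
python3 -c "
from h import *
rep()"
```

```text
t 4.9 F along push -0.17971464678783797 f [-0.29 -0.08 -0.68] [0.5969 0.0946 0.0081] dist 0.09198912436145726 lat -0.0034041844130732603
```

{"fn": "jog_arm", "kwargs": {
  "motion": [0,-0.002,0,0,0,0,0,0,-0.004,0,0,0,0,0,0,-0.004,0,0,0,0,0]
}}

```text
t: 5.2
tool_pos: [0.5961, 0.0927, 0.0081]
orientation: [2.611, 1.744, 0.003]
force: [0.1, -0.1, 0.0]
opening: 0.0003
```

{"fn": "jog_arm", "kwargs": {
  "motion": [0,-0.002,0,0,0,0,0,0,-0.004,0,0,0,0,0,0,-0.004,0,0,0,0,0]
}}

```text
t: 5.5
tool_pos: [0.5954, 0.0911, 0.0081]
orientation: [2.611, 1.744, 0.003]
force: [0.7, 2.1, -0.7]
opening: 0.0006
```

```bash
python3 -c "
from h import *
rep()"
```

```text
t 5.5 F along push 2.1994131699195156 f [ 0.74  2.07 -0.71] [0.5954 0.0911 0.0081] dist 0.08809234462375036 lat -0.0034377775293341134
```

{"fn": "jog_arm", "kwargs": {
  "motion": [0,-0.0015,0,0,0,0,0,0,-0.0015,0,0,0,0,0,0,-0.0015,0,0,0,0,0]
}}

```text
t: 5.8
tool_pos: [0.5953, 0.0908, 0.0082]
orientation: [2.612, 1.745, 0.004]
force: [1.4, 4.8, -1.5]
opening: 0.0003
```

```bash
python3 -c "
from h import *
rep()
shot('top','t5')
crop('t5','t5c',165,110,305,215,5.5)"
```

```text
t 5.8 F along push 4.982465944221011 f [ 1.4   4.81 -1.53] [0.5953 0.0908 0.0082] dist 0.08782282283458621 lat -0.0034649532537932453
```

View pics/t5c.png

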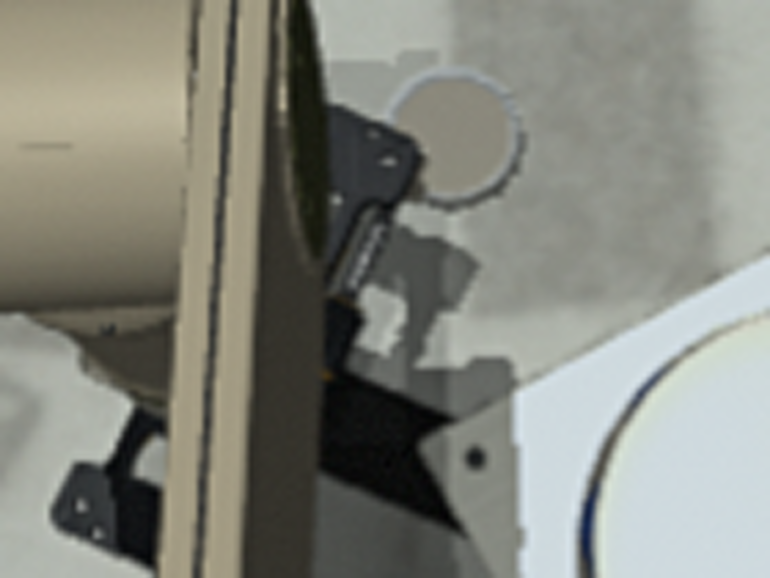

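{"fn": "jog_arm", "kwargs": {
  "motion": [0,0.02,0,0,0,0,0,0,0.06,0,0,0,0,0,0,0.06,0,-0.08,0,0,0,0,0.06,0,-0.16,0,0,0,0,0.06,0,-0.16,0,0,0]
}}

```text
t: 6.35
tool_pos: [0.6111, 0.1192, 0.0954]
orientation: [2.607, 1.742, 0.018]
force: [0.3, -0.0, 0.9]
opening: 0.0004
```

```bash
python3 -c "
from h import *
rep()
row([.565,.0083,.045],Rdown(-.391))
shot('top','t6');shot('scene','s6')
crop('t6','t6c',165,110,305,215,5.5);crop('s6','s6c',140,160,350,300,3.8)"
```

```text
t 6.35 F along push 0.10497295629343309 f [ 0.33 -0.02  0.85] [0.6111 0.1192 0.0954] dist 0.1200810200025777 lat 0.00035067681466066246
pos [0.6111 0.1192 0.0954] f [ 0.33 -0.02  0.85] t 6.35 op 0.0004
row [-0.2408 -0.0015  0.0992  0.0074 -0.0039 -0.001 ]
```

View pics/t6c.png

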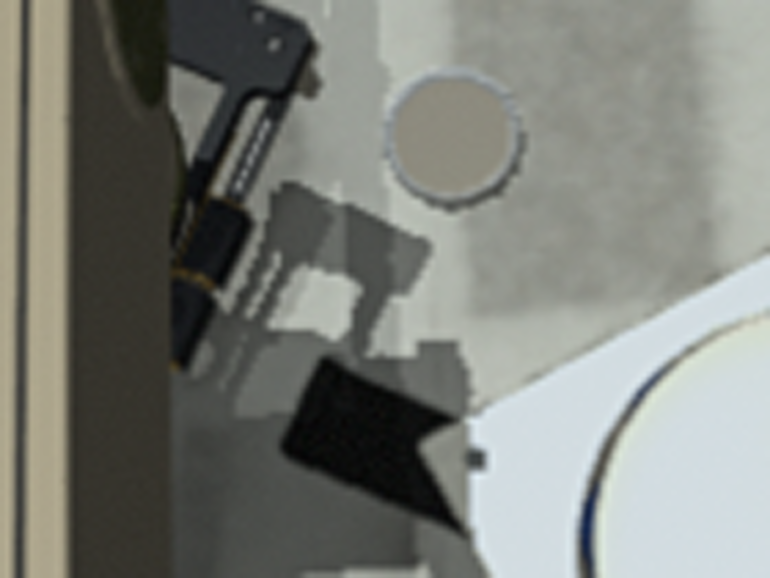

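View pics/s6c.png

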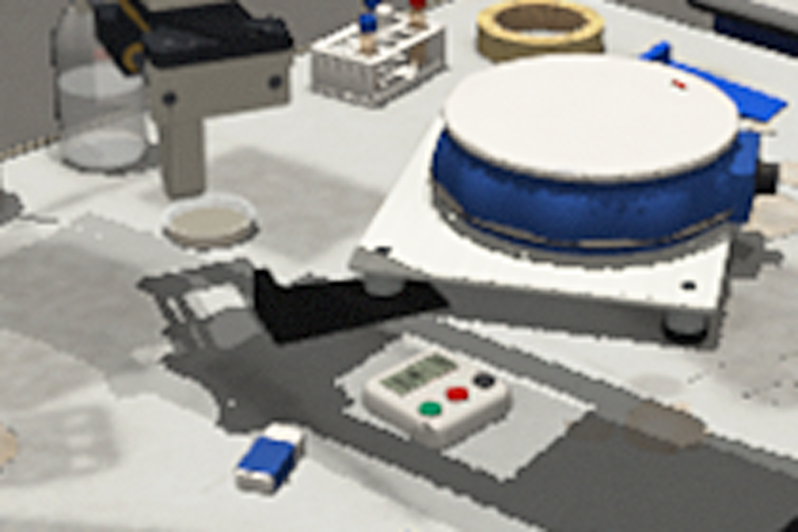

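The foot stub rests on the ramp in the scene crop (385,285), and the screw at (477,459) hasn't moved. Next I'll move over the corner.

{"fn": "jog_arm", "kwargs": {
  "motion": [0,-0.1,-0.001,0,0.0074,-0.004,0,0,-0.2,-0.0015,0.02,0.0074,-0.004,0,0,-0.241,-0.0015,0.06,0.0074,-0.004,0,0,-0.241,-0.0015,0.085,0.0074,-0.004,0,0,-0.241,-0.0015,0.099,0.0074,-0.004,0,0,-0.241,-0.0015,0.099,0.0074,-0.004,0]
}}

```text
t: 7.05
tool_pos: [0.5602, 0.0086, 0.0382]
orientation: [-2.607, -1.743, 0.014]
force: [0.2, -0.2, -0.3]
opening: 0.0004
```

```bash
python3 -c "
from h import *
row([.565,.0083,.032],Rdown(-.391))"
```

```text
pos [0.5602 0.0086 0.0382] f [ 0.24 -0.21 -0.28] t 7.05 op 0.0004
row [ 0.0031  0.0092  0.0123 -0.0061  0.0027 -0.0008]
```

{"fn": "jog_arm", "kwargs": {
  "motion": [0,0.003,0.009,0.003,-0.006,0.0027,0,0,0.003,0.009,0.006,-0.006,0.0027,0,0,0.003,0.009,0.009,-0.006,0.0027,0,0,0.003,0.009,0.009,-0.006,0.0027,0]
}}

```text
t: 7.45
tool_pos: [0.5651, 0.0086, 0.0338]
orientation: [2.611, 1.747, 0.0]
force: [-0.6, -0.9, -0.2]
opening: 0.0004
```

```bash
python3 -c "
from h import *
row([.565,.0083,.032],Rdown(-.391))"
```

```text
pos [0.5651 0.0086 0.0338] f [-0.64 -0.87 -0.17] t 7.45 op 0.0004
row [-0.0007  0.      0.0036  0.0001 -0.0001 -0.0004]
```

{"fn": "jog_arm", "kwargs": {
  "motion": [0,0,0,0.002,0,0,0,0,0,0,0.003,0,0,0,0,0,0,0.003,0,0,0]
}}

```text
t: 7.75
tool_pos: [0.5651, 0.0087, 0.0323]
orientation: [2.611, 1.747, 0.0]
force: [-0.5, -0.7, 0.2]
opening: 0.0007
```

{"fn": "jog_arm", "kwargs": {
  "motion": [0,0,0,0.001,0,0,0,0,0,0,0.002,0,0,0,0,0,0,0.002,0,0,0]
}}

```text
t: 8.05
tool_pos: [0.5652, 0.0086, 0.0322]
orientation: [2.611, 1.747, 0.0]
force: [-4.3, 0.4, 8.6]
opening: 0.0005
```

{"fn": "jog_arm", "kwargs": {
  "motion": [0,-0.0003,-0.0005,0.0017,0,0,0,0,-0.0003,-0.0005,0.0017,0,0,0,0,-0.0003,-0.0005,0.0017,0,0,0,0,-0.0003,-0.0005,0.0017,0,0,0,0,-0.0003,-0.0005,0.0017,0,0,0]
}}

```text
t: 8.55
tool_pos: [0.5652, 0.0086, 0.0323]
orientation: [2.611, 1.746, 0.001]
force: [-3.3, 1.1, 6.0]
opening: 0.0007
```

```bash
python3 -c "
from h import *
rep()
shot('top','t7');shot('scene','s7')
rep()
crop('t7','t7c',235,140,380,280,4.2);crop('s7','s7c',140,160,350,300,3.8)"
```

```text
t 8.55 F along push -0.2685899523287949 f [-3.26  1.05  6.01] [0.5652 0.0086 0.0323] dist 0.00037498092982840304 lat 4.406582027038057e-05
t 8.65 F along push -1.8725887911865369 f [-3.02 -0.78  6.91] [0.5652 0.0086 0.0322] dist 0.00038066021432702456 lat 1.2057946809606521e-05
```

View pics/t7c.png

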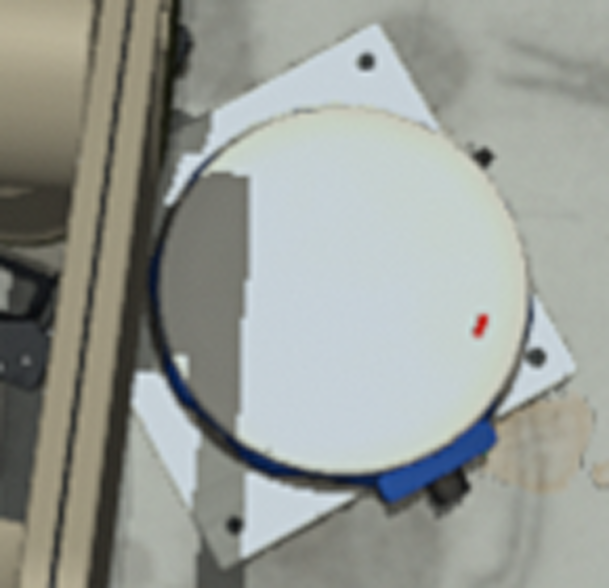

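View pics/s7c.png

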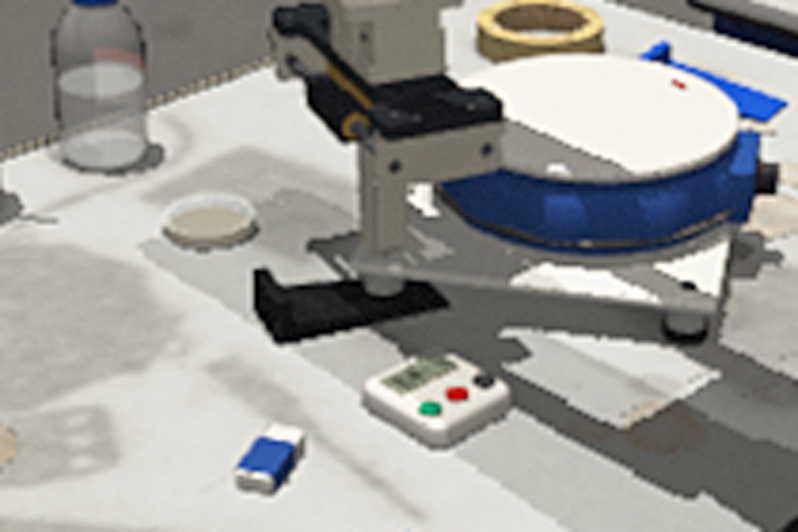

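The screws at (367,62), (536,357) and (235,525) are exactly where they started. The plate stays level under about 6 N, and the wedge and small items are unmoved. I'm handing in.

```bash
python3 -c "
from h import *
from plant import close_job
rep();print(close_job())"
```

```text
t 8.65 F along push -1.8725887911865369 f [-3.02 -0.78  6.91] [0.5652 0.0086 0.0322] dist 0.00038066021432702456 lat 1.2057946809606521e-05
the job is handed in; nothing more can be done
None
```

I pushed the black wedge by its heel with shut fingers, thin edge first, under the short foot. I stopped when resistance rose to about 5 N, which by tool position put the foot about 25 mm thin-edge side of the wedge's origin, as the brief says for snug. I then backed off, moved over the corner and pressed straight down on it, and handed the job in at t = 8.65 s while still pressing.

- **Press:** about 6–7 N down on the corner, with the fingertip within 1 mm of the measured corner point. Its height held steady at 32 mm, so the stand did not tip under the load.
- **Stand:** the three screws still visible were at the same pixels as at the start, so the stand had not shifted.
- **Wedge and small things:** in the last scene picture the foot rested on the ramp and the wedge lay flat. The timer, petri dish and eraser looked unmoved, judged by eye.
- **Sideways force:** about 3 N remained at the fingertips while pressing, and nothing moved because of it. No other check failed or disagreed.

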